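# Wedge the rocking mixing scale

### The job

The mixing scale rocks because its front right foot is too short. Without gripping or lifting anything, push the wedge along the table, thin end first, under that foot until it is snug and the scale no longer rocks but still stands level where it is, and leave the other things alone. Then take the fingers off the wedge, press down firmly with the fingertips on the top of the scale at that corner to test it, and finish while still pressing there, with the scale standing firm.

Things in the scene. Friction and masses are not known exactly. Their poses are not given: they have to be found in the camera images.
- mix_scale: grey mixing scale, box 200 (x) x 220 (y) mm, 3 kg, on four rubber feet 26 mm across with centres at (+-80, +-90) mm. Origin at table height under its centre, z up; display front faces own -x, right is -y. Underside 24 mm, flat top 70 mm above the table; on top a round pan 136 mm across in the middle (to 81 mm high) and a battery pack at the rear left (to 92 mm). Stands level on three feet
- scale_corner (a point): point on the flat top of the scale straight above the short front right foot, 70 mm above the table when level; the place to press (10 to 15 N is right). Unwedged, 4 N here tips the corner down until the foot meets the table; if it sinks over about 1.5 mm under the press, the wedge is not snug yet
- short_foot_spot (a point): point at table height below the centre of the short front right foot (own -80, -90 mm of the scale) while the scale stands level; the foot, 26 mm across, hangs 5 to 11 mm above it (how much is not known)
- wedge: pale wooden wedge lying flat, 100 (x) x 60 (y) mm, 0.15 kg; origin at the centre of its underside, own +x to the thin end, z up. Ramp: the 80 mm next to the thin end, rising from 2 to 16.5 mm; then a heel block 20 mm long, 30 mm high. Slides at about 1 N; when the ramp meets the foot the push rises steeply (6 to 8 N is snug; much more lifts or shifts the scale)
- wedge_heel (a point): centre of the wedge's flat heel end face (60 mm wide, 30 mm high, looks to own -x), 15 mm above the table; the face to push
- wedge_tip (a point): middle of the wedge's thin end, at table height; axes as the wedge
- tin_small_1: bystander: small paint tin, 62 mm across, 62 mm high, standing; origin at its underside
- air_cap_1: bystander: small brass air cap of a spray gun, 31 mm across, 24 mm high; origin at its underside
- coupler_3: bystander: brass air coupler 66 x 25 x 25 mm, lying; origin at its underside
- fan_deck: bystander: colour fan deck 150 x 44 x 19 mm, lying; origin at its underside
There are look-alikes about, which are no part of the job. There is more than one size of the wedge; the job needs the larger.

How it is judged:
By the outcome, as a careful person would: the job done as asked, in the order asked, and still so for the second after the job is handed in, while the arm keeps its last pose, push and grip.
It also fails if it takes over 58 s, if anything falls off the work surface, if the arm or the gripper's body presses on something with over 40 N, if the wrist force passes 120 N, or if a joint passes its speed limit or range.

### The arm

A 6-joint arm with a two-finger parallel gripper is mounted at the origin on a cart in front of the work surface, level with it; the furniture and walls round the work are solid. World frame = base frame: x ahead of the robot, y to its left, z up, the work surface at z = 0. Lengths are in mm, angles in degrees, forces in N, time in s.
With the tool pointing down it reaches from about 300 to 850 mm from the base axis. Payload 4.2 kg.
Tool frame: the origin (TCP) lies at the very end of the fingers, on their centre line; the grasp point (between the pads) lies 19 mm behind it; z points along the fingers, y is the direction in which the jaws open and shut (so a half turn about z gives the same grasp; the last joint's range is limited). The gripper opens to 91 mm and grips with 3 to 60 N. Pads are 32 mm wide; open, the fingers measure 118 mm over their backs; the gripper's body (76 mm by 178 mm) begins 60 mm behind the grasp point.
Start: joints at [65.833, 18.312, 89.639, -0, 72.044, -1.146], TCP at [224.874, 529.225, 174.676] pointing down, gripper open.
Joint ranges: [-177.97, 177.97], [-48.28, 115.42], [12.27, 149.76], [-77.06, 257.06], [2.81, 150.46], [-146.56, 146.56]. Speed limits (degrees/s): [147.25, 147.25, 180, 180, 180, 180].

### API

Orientations are given as [roll, pitch, yaw] about the fixed x, y, z axes, in that order (R = Rz(yaw) Ry(pitch) Rx(roll)).
In Python, from workcell import env gives the robot as it stands. The module is installed in compiled form; this text tells all that it offers.
- The arm moves only by the tool arm_command, never from a script. Its argument "targets" is a list of rows, each a list of 5 numbers: the closure, from 0 (fully open) to 1 (shut), then the shift along the tool's x, y, z each as a share of 50 cm, from -1 to 1, then the turn about the tool's z as a share of pi/4 rad, from -1 to 1. A call has 1 to 8 rows; each row is the pose to reach, as a shift and turn from the pose measured when the call began, along the tool's axes at that moment; what a row does not reach only later rows make up. A row lasts 1/12 s, in which the tool goes at most 41.7 mm and 7.16 degrees, less where a joint would pass 70% of its speed; a pose out of reach is approached as far as the arm can. A call with a number of a shift or a turn outside -1 to 1 is refused whole. A call with a gripper value outside its range is refused whole. The fingers move at their own pace and stop on an object; "squeeze" is the grip in N (left out, the last holds). Time passes only in rows, so rows that repeat a pose let the fingers close. It gives the time, the measured TCP pose, the force and the opening at its end, in the units of the state.
- env.state(): the state, without advancing time (a new reading comes with each control period).
- env.grab_frame(name): name is "scene" or "top"; returns the picture (400x640x3 uint8, red, green, blue); there is no depth.
- env.camera_params(name): a dict with "camera_matrix" (3x3 intrinsics, pixels), "R" (3x3) and "t" (3): a world point X has camera coordinates R X + t. Camera axes: x right, y down, z forward; pixel columns grow to the right and rows downward; lengths in mm; the calibration is good to about 2 mm. A picture is of the moment at which its call begins. camera_params takes no time and is no camera call.
- env.job_done(): hands the job in, once; it reports no verdict.
The state is a dict: "time_s": time; "qpos": joint angles; "qvel": joint speeds; "effort": joint torques, N m; "ee_pos": TCP position; "ee_rot": TCP orientation; "force": force on the tool from outside, world axes, zero at the start; "torque": the same for the moment, N m; "gripper_width": finger opening in mm.
Only numpy, scipy, OpenCV 4.12 (cv2) and the standard library are available. Lean on these libraries where they do the work, as an engineer would, in place of code of your own. Each camera call takes 0.05 s, during which the arm holds its last target.

## Working session

There is one attempt and no reset: what is moved stays moved. The work goes in short steps, Python scripts to look and compute and a tool call to move; the robot and the scene stay as the last step left them, time stands still between calls to the robot, and variables do not carry over. Pictures are saved under pics/ and viewed, and the job is handed in when it is done.

Besides the shell and the picture viewer there is one more tool, called after "Emit:" as name([rows], argument=value, ...), one row to a line, values as JSON. arm_command: Moves the arm, as the interface text tells. Shift numbers are shares of 50 cm and turn numbers shares of pi/4 rad, none past 1 either way. Its arguments: {"type":"object","properties":{"targets":{"type":"array"},"squeeze":{"type":"number"}},"required":["targets"]}

```bash
mkdir -p pics; python3 - <<'E'
from workcell import env
import cv2,numpy as np
print(env.state())
for n in("scene","top"):
    im=env.grab_frame(n); cv2.imwrite(f"pics/{n}0.png",im[:,:,::-1])
    p=env.camera_params(n); print(n,p)
E
```

```text
{'time_s': 0.0, 'qpos': array([ 6.58324266e+01,  1.83474766e+01,  8.97057762e+01, -8.92140852e-04,
        7.20420550e+01, -1.14417621e+00]), 'qvel': array([-0.01882957,  0.041983  ,  0.03993037, -0.01530326,  0.03999948,
       -0.11858434]), 'effort': array([-2.65385243e-04, -4.12474751e+01, -2.31976765e+01,  7.26333540e-02,
        4.58228134e-02, -1.48515524e-04]), 'ee_pos': array([224.64500206, 528.6912191 , 173.86633527]), 'ee_rot': array([-1.79904694e+02, -1.05508405e-03,  1.56976878e+02]), 'force': array([ 0.24354598, -0.28473203, -0.24304719]), 'torque': array([-0.01588056, -0.0232516 ,  0.00379452]), 'gripper_width': 90.91931700049912}
scene {'camera_matrix': array([[504.6326744 ,   0.        , 316.10921816],
       [  0.        , 504.6326744 , 202.08327649],
       [  0.        ,   0.        ,   1.        ]]), 'R': array([[ 0.48400338, -0.87487745, -0.01817082],
       [-0.4836027 , -0.25011942, -0.83879002],
       [ 0.7292936 ,  0.41476466, -0.54415175]]), 't': array([-259.09553321,  286.72558124,  953.71386045])}
top {'camera_matrix': array([[436.73041556,   0.        , 321.30917786],
       [  0.        , 436.73041556, 198.07710335],
       [  0.        ,   0.        ,   1.        ]]), 'R': array([[-0.02120104, -0.99972113,  0.01040082],
       [-0.99339846,  0.01989157, -0.11297714],
       [ 0.11273875, -0.01272739, -0.99354315]]), 't': array([ -11.63849638,  510.93534169, 1367.8467259 ])}
```

View pics/scene0.png

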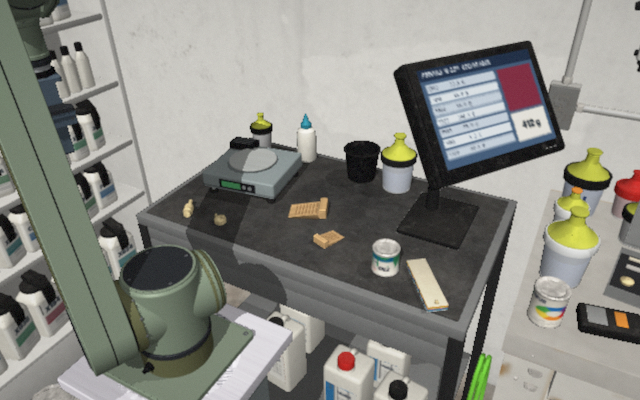

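View pics/top0.png

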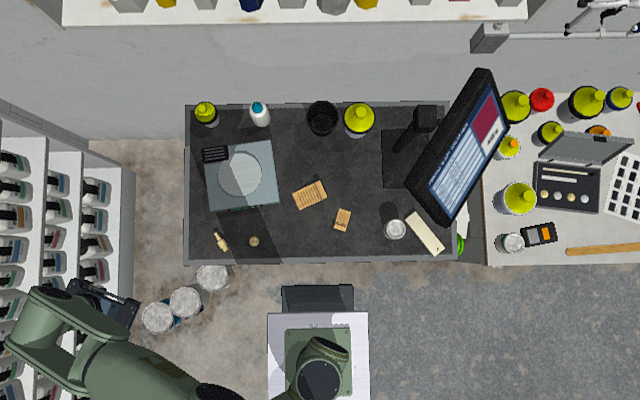

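The larger wedge is at about (310,194) in top and the smaller one at (342,219). The scale is at (240,175), its display at the lower edge, so the front-right corner is near (278,204). I'll enlarge these.

```bash
python3 - <<'E'
import cv2
t=cv2.imread("pics/top0.png"); s=cv2.imread("pics/scene0.png")
cv2.imwrite("pics/t1.png",cv2.resize(t[130:230,190:350],None,fx=5,fy=5,interpolation=cv2.INTER_CUBIC))
cv2.imwrite("pics/s1.png",cv2.resize(s[130:230,195:355],None,fx=5,fy=5,interpolation=cv2.INTER_CUBIC))
E
```

```text
(no output)
```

View pics/t1.png

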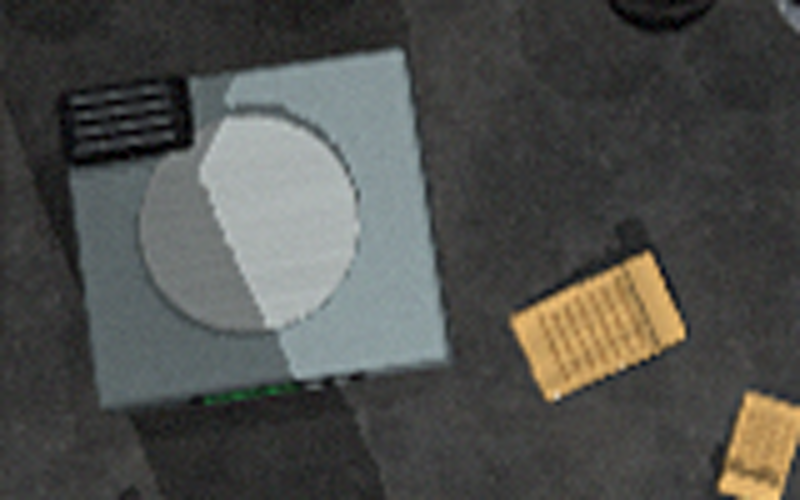

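View pics/s1.png

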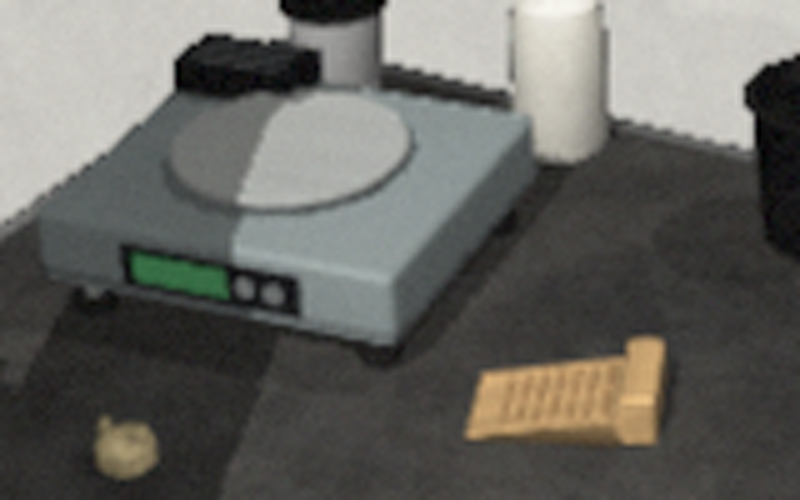

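```bash
cat > h.py <<'E'
import numpy as np
from scipy.optimize import least_squares
from workcell import env
P={n:env.camera_params(n) for n in("scene","top")}
def proj(n,X):
    p=P[n]; c=p["R"]@X+p["t"]; q=p["camera_matrix"]@c; return q[:2]/q[2]
def uv(c,off): return (np.array(c)+.5)/5-.5+np.array(off)
def fit(obs,x0):
    # obs: (cam, local xyz, pixel)
    def f(x):
        c,s=np.cos(x[2]),np.sin(x[2]);r=[]
        for n,l,px in obs:
            X=np.array([x[0]+c*l[0]-s*l[1],x[1]+s*l[0]+c*l[1],l[2]]); r+=list(proj(n,X)-px)
        return r
    r=least_squares(f,x0); return r.x,np.round(r.fun.reshape(-1,2),1)
E
python3 - <<'E'
from h import *
T=(190,130);S=(195,130)
sc=[("top",(-100,110,70),uv((102,404),T)),("top",(-100,-110,70),uv((448,360),T)),("top",(100,-110,70),uv((403,48),T)),
("scene",(-100,-110,70),uv((393,277),S)),("scene",(100,-110,70),uv((531,118),S)),("scene",(-100,110,70),uv((42,213),S))]
w=[("top",(50,30,2),uv((553,402),T)),("top",(50,-30,2),uv((510,320),T)),("top",(-50,-30,30),uv((652,250),T)),("top",(-50,30,30),uv((688,330),T)),
("scene",(50,-30,2),uv((485,370),S)),("scene",(50,30,0),uv((467,440),S)),("scene",(-50,-30,30),uv((665,340),S)),("scene",(-50,30,30),uv((658,397),S)),("scene",(-50,30,0),uv((656,443),S))]
for o,x0 in((sc,(500,200,0)),(w,(450,0,1.8))):
    for oo in (o,[a for a in o if a[0]=="top"],[a for a in o if a[0]=="scene"]):
        x,r=fit(oo,x0); print(np.round(x[:2],1),np.degrees(x[2]).round(1)); 
        if oo is o: print(r.tolist())
    if o is sc:
        c,s=np.cos(fit(o,x0)[0][2]),np.sin(fit(o,x0)[0][2]);X=fit(o,x0)[0];print("foot",X[0]-80*c+90*s,X[1]-80*s-90*c)
E
```

```text
[585.4 230.3] 7.6
[[-1.2, 0.9], [0.3, -1.0], [0.3, -1.1], [0.1, 1.4], [1.8, -0.1], [-1.7, 0.3]]
[584.5 229.4] 7.1
[588.5 233.3] 8.4
foot 517.9901132059964 130.59808135973603
[525.6  17.7] 114.0
[[-1.3, -0.5], [-0.5, -0.7], [-1.1, -0.9], [-0.3, -0.1], [-0.3, 1.6], [0.4, 0.8], [0.4, 0.1], [0.2, 1.2], [0.7, 1.5]]
[523.7  15.1] 114.4
[529.8  20.8] 113.1
```

```bash
cat >> h.py <<'E'
def go(x,y,z,yaw):
    s=env.state(); from scipy.spatial.transform import Rotation as Ro
    R=Ro.from_euler('xyz',s["ee_rot"],degrees=True).as_matrix()
    d=R.T@(np.array([x,y,z])-s["ee_pos"])/500
    dy=-(((yaw-s["ee_rot"][2])+180)%360-180)/45
    print("t",round(s["time_s"],2),"pos",s["ee_pos"].round(1),s["ee_rot"].round(1),"F",s["force"].round(1),"w",round(s["gripper_width"],1),"-> row",d.round(4),round(dy,3))
E
python3 -c "
from h import *
go(455,15,150,97)"
```

```text
t 0.1 pos [224.6 528.7 173.9] [-179.9    0.   157. ] F [-0.2 -0.3 -0.1] w 91.2 -> row [-0.8258 -0.7654  0.049 ] 1.333
```

Emit:
arm_command([
  [1,-0.826,-0.765,0,0.8],
  [1,-0.826,-0.765,0,0.8],
  [1,-0.826,-0.765,0,0.8],
  [1,-0.826,-0.765,0,0.8],
  [1,-0.826,-0.765,0,0.8],
  [1,-0.826,-0.765,0,0.8],
  [1,-0.826,-0.765,0,0.8],
  [1,-0.826,-0.765,0,0.8],
])

```text
time_s: 0.77
ee_pos: [361.2, 223.0, 174.4]
ee_rot: [-179.9, 0.1, 121.0]
force: [-0.2, 0.5, -0.6]
gripper_width: 40.8
```

```bash
python3 -c "
from h import *
go(455,15,80,97)"
```

```text
t 0.77 pos [361.2 223.  174.4] [-1.799e+02  1.000e-01  1.210e+02] F [-0.2  0.5 -0.6] w 40.8 -> row [-0.453  -0.0533  0.1893] 0.534
```

Emit:
arm_command([
  [1,-0.453,-0.053,0.189,0.534],
  [1,-0.453,-0.053,0.189,0.534],
  [1,-0.453,-0.053,0.189,0.534],
  [1,-0.453,-0.053,0.189,0.534],
  [1,-0.453,-0.053,0.189,0.534],
  [1,-0.453,-0.053,0.189,0.534],
  [1,-0.453,-0.053,0.189,0.534],
  [1,-0.453,-0.053,0.189,0.534],
])

```text
time_s: 1.43
ee_pos: [454.5, 13.7, 79.1]
ee_rot: [-179.8, 0.1, 96.7]
force: [0.4, 0.0, -0.9]
gripper_width: 0.2
```

```bash
python3 -c "
from h import *
go(455,15,3,97)"
```

```text
t 1.43 pos [454.5  13.7  79.1] [-1.798e+02  1.000e-01  9.670e+01] F [ 0.4  0.  -0.9] w 0.2 -> row [0.0026 0.0018 0.1521] -0.006
```

Emit:
arm_command([
  [1,0.003,0,0.05,0],
  [1,0.003,0,0.1,0],
  [1,0.003,0,0.13,0],
  [1,0.003,0,0.15,0],
  [1,0.003,0,0.152,0],
  [1,0.003,0,0.152,0],
])

```text
time_s: 1.93
ee_pos: [453.7, 16.3, 3.2]
ee_rot: [-179.7, 0.0, 96.8]
force: [-0.1, 0.9, -0.2]
gripper_width: 0.5
```

```bash
python3 -c "
from h import *
go(485,15,2.5,97)
im=env.grab_frame('scene');import cv2
cv2.imwrite('pics/s2.png',cv2.resize(im[130:250,195:355,::-1],None,fx=5,fy=5,interpolation=cv2.INTER_CUBIC))"
```

```text
t 1.93 pos [453.7  16.3   3.2] [-179.7    0.    96.8] F [-0.1  0.9 -0.2] w 0.5 -> row [-0.01    0.0619  0.0012] -0.004
```

View pics/s2.png

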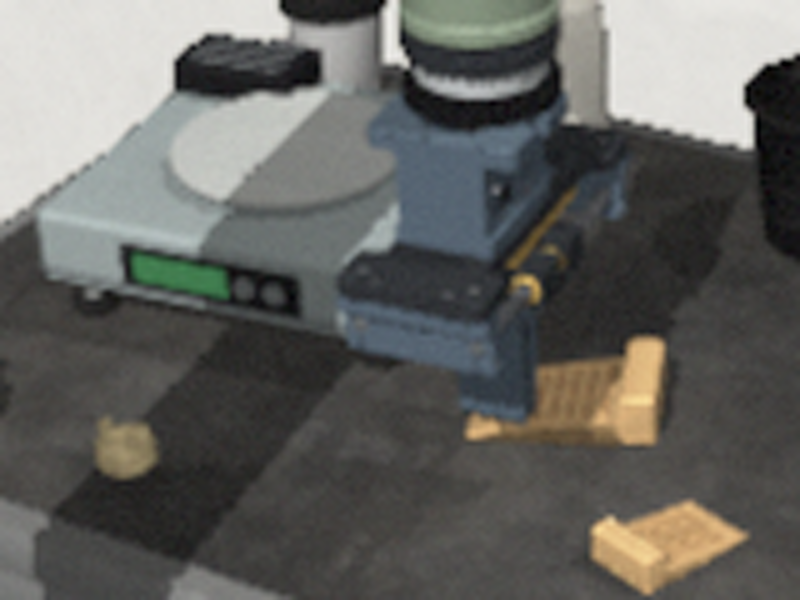

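```bash
python3 -c "
from h import *
for p in [(453.7,16.3,3.2),(453.7,16.3,60)]: print(proj('scene',np.array(p)),(proj('scene',np.array(p))-[195,130])*5, proj('top',np.array(p)))
print(-P['scene']['R'].T@P['scene']['t'],-P['top']['R'].T@P['top']['t'])
import cv2
im=env.grab_frame('top')
cv2.imwrite('pics/t2.png',cv2.resize(im[130:250,190:350,::-1],None,fx=5,fy=5,interpolation=cv2.INTER_CUBIC))"
```

```text
[295.0484444  225.77836099] [500.24222199 478.89180494] [309.73399294 216.64732868]
[294.11750794 207.25934991] [495.58753972 386.29674954] [309.44321409 215.35642526]
[-431.47303231 -550.52800961  754.75964048] [ 353.10630583   -4.38944424 1416.85980715]
```

View pics/t2.png

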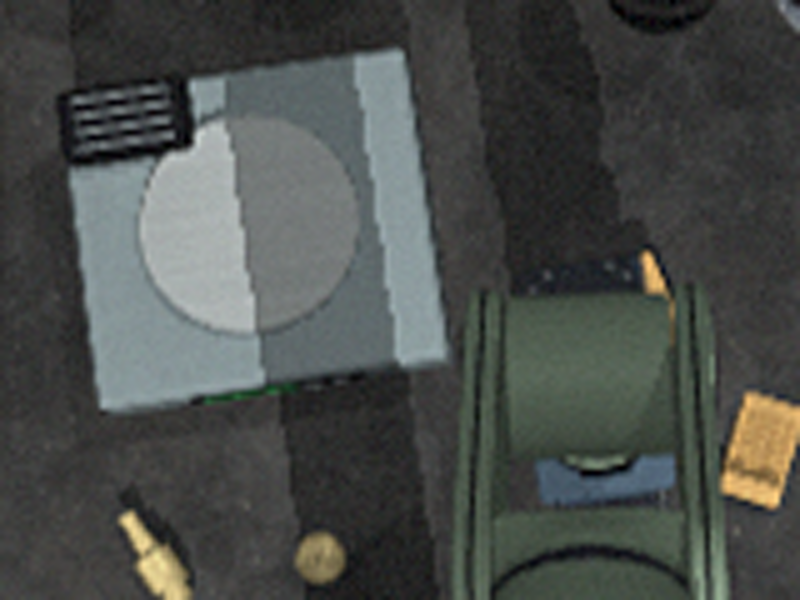

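```bash
python3 -c "
from h import *
import cv2
im=env.grab_frame('scene')
c=im[170:235,265:345,::-1]
c=cv2.convertScaleAbs(c,alpha=1.6,beta=20)
cv2.imwrite('pics/s3.png',cv2.resize(c,None,fx=9,fy=9,interpolation=cv2.INTER_CUBIC))"
```

```text
(no output)
```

View pics/s3.png

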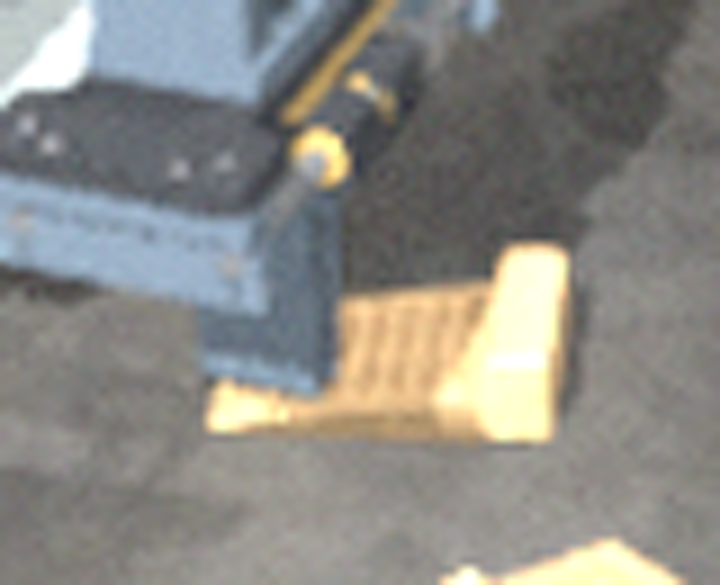

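```bash
python3 -c "
from h import *
s=env.state()
from scipy.spatial.transform import Rotation as Ro
R=Ro.from_euler('xyz',s['ee_rot'],degrees=True).as_matrix()
print(s['ee_pos'],s['qpos'].round(2))
for l in [(38,-89,-79),(-38,-89,-79),(38,89,-79),(-38,89,-79),(16,-13.5,0),(-16,-13.5,0),(-16,13.5,0),(16,13.5,0)]:
  X=s['ee_pos']+R@np.array(l); print(l,X.round(),'scene',proj('scene',X).round(1),'s3',((proj('scene',X)-[265,170])*9).round(), 'top',proj('top',X).round(1))
"
```

```text
[454.91440099  15.66075027   4.14189582] [ 5.8000e-01  1.8660e+01  1.1828e+02 -1.0000e-01  4.3150e+01 -6.1400e+00]
(38, -89, -79) [362.  43.  83.] scene [264.  215.2] s3 [ -9. 407.] top [301.1 245.1]
(-38, -89, -79) [371. -33.  83.] scene [293.4 221.8] s3 [255. 466.] top [325.9 241.6]
(38, 89, -79) [539.  64.  83.] scene [294.9 179.5] s3 [269.  85.] top [293.3 187.5]
(-38, 89, -79) [548. -11.  83.] scene [321.8 184.6] s3 [511. 132.] top [317.8 184.1]
(16, -13.5, 0) [440.  30.   4.] scene [287.6 226.9] s3 [203. 512.] top [305.6 221.1]
(-16, -13.5, 0) [443.  -2.   4.] scene [299.1 229.5] s3 [307. 536.] top [315.4 219.7]
(-16, 13.5, 0) [470.   1.   4.] scene [303.3 223.7] s3 [345. 483.] top [314.2 211.5]
(16, 13.5, 0) [466.  33.   4.] scene [292.  221.2] s3 [243. 461.] top [304.5 212.8]
```

Emit:
arm_command([
  [1,0,0,0.004,0],
  [1,0,0,0.008,0],
  [1,0,0,0.012,0],
  [1,0,0,0.012,0],
])

```text
time_s: 2.42
ee_pos: [454.7, 15.7, -2.0]
ee_rot: [-179.9, 0.1, 96.8]
force: [-0.5, 0.0, 0.1]
gripper_width: 0.4
```

Emit:
arm_command([
  [1,0,0,0.01,0],
  [1,0,0,0.02,0],
  [1,0,0,0.03,0],
  [1,0,0,0.04,0],
  [1,0,0,0.04,0],
])

```text
time_s: 2.83
ee_pos: [453.7, 15.6, -23.2]
ee_rot: [-179.7, 0.0, 96.8]
force: [-0.2, 0.0, 0.1]
gripper_width: 0.6
```

```bash
python3 -c "
from h import *
go(485,15,2.5,97)
im=env.grab_frame('scene');import cv2
c=im[170:235,265:345,::-1]
c=cv2.convertScaleAbs(c,alpha=1.6,beta=20)
cv2.imwrite('pics/s4.png',cv2.resize(c,None,fx=9,fy=9,interpolation=cv2.INTER_CUBIC))"
```

```text
t 2.83 pos [453.7  15.6 -23.2] [-179.7    0.    96.8] F [-0.2  0.   0.1] w 0.6 -> row [-0.0086  0.0619 -0.0518] -0.005
```

View pics/s4.png

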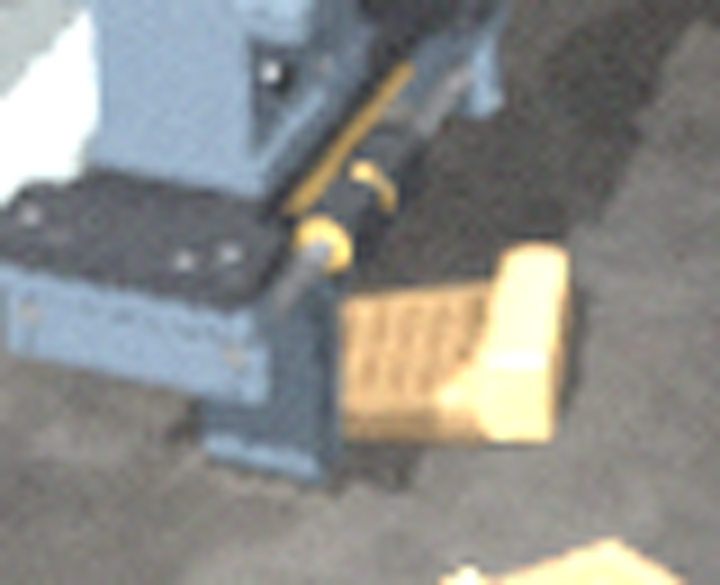

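The picture shows the fingertip still about 18 mm above the table (bottom edge at s4 (205–320, 455–480)), although the state reads z = -23. The z reading is offset, so I'll calibrate by touching the table gently.

Emit:
arm_command([
  [1,0,0,0.01,0],
  [1,0,0,0.02,0],
  [1,0,0,0.02,0],
])

```text
time_s: 3.13
ee_pos: [453.2, 15.6, -33.7]
ee_rot: [-179.7, 0.0, 96.8]
force: [-0.8, 0.5, 0.7]
gripper_width: 0.4
```

Emit:
arm_command([
  [1,0,0,0.004,0],
  [1,0,0,0.008,0],
  [1,0,0,0.008,0],
])

```text
time_s: 3.38
ee_pos: [452.9, 15.5, -38.0]
ee_rot: [-179.6, 0.0, 96.8]
force: [0.3, 0.1, -0.3]
gripper_width: 0.6
```

Emit:
arm_command([
  [1,0,0,0.003,0],
  [1,0,0,0.006,0],
  [1,0,0,0.006,0],
])

```text
time_s: 3.63
ee_pos: [453.2, 15.6, -39.1]
ee_rot: [-179.7, 0.0, 96.8]
force: [-4.9, -0.5, 20.1]
gripper_width: 0.4
```

```bash
python3 -c "
from h import *
go(485,15,2.5,97)
im=env.grab_frame('scene');import cv2
c=im[170:235,265:345,::-1]
c=cv2.convertScaleAbs(c,alpha=1.6,beta=20)
cv2.imwrite('pics/s5.png',cv2.resize(c,None,fx=9,fy=9,interpolation=cv2.INTER_CUBIC))"
```

```text
t 3.63 pos [453.2  15.6 -39.1] [-179.7    0.    96.8] F [-4.9 -0.5 20.1] w 0.4 -> row [-0.0087  0.0626 -0.0835] -0.005
```

View pics/s5.png

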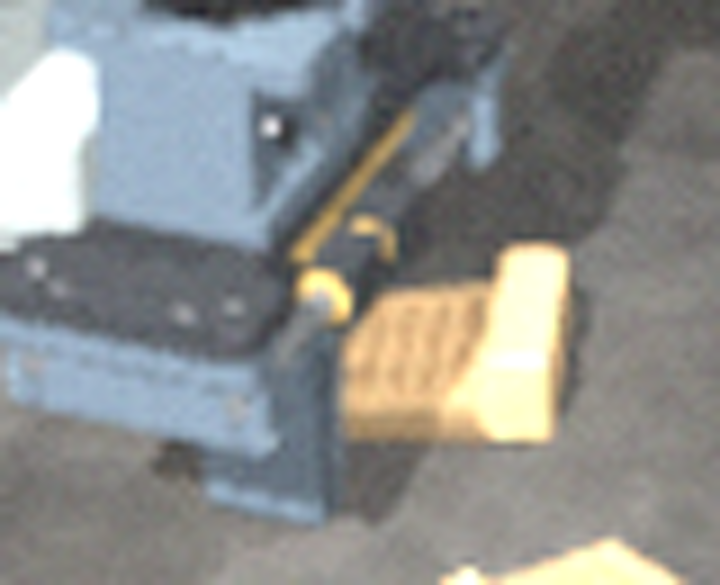

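The table is touched at reading z = -39 (20 N), so true z = reading + 39. The x and y positions agree with the picture within a few mm. Next I'll lift 2.5 mm and push the wedge's side near the tip.

```bash
sed -i 's/np.array(\[x,y,z\])/np.array([x,y,z-39.0])/' h.py; echo ok
```

```text
ok
```

Emit:
arm_command([
  [1,0,0,-0.005,0],
  [1,0,0.008,-0.005,0],
  [1,0,0.018,-0.005,0],
  [1,0,0.028,-0.005,0],
  [1,0,0.032,-0.005,0],
  [1,0,0.036,-0.005,0],
])

```text
time_s: 4.18
ee_pos: [471.5, 17.8, -37.0]
ee_rot: [-179.7, 0.0, 96.8]
force: [-0.4, 0.8, 0.1]
gripper_width: 0.3
```

```bash
python3 -c "
from h import *
go(485,15,2.5,97)"
```

```text
t 4.18 pos [471.5  17.8 -37. ] [-179.7    0.    96.8] F [-0.4  0.8  0.1] w 0.3 -> row [-0.0087  0.0261 -0.0012] -0.005
```

Emit:
arm_command([
  [1,-0.003,0.006,0,0],
  [1,-0.004,0.012,0,0],
  [1,-0.005,0.018,0,0],
  [1,-0.006,0.024,0,0],
  [1,-0.007,0.03,0,0],
  [1,-0.007,0.036,0,0],
  [1,-0.007,0.036,0,0],
])

```text
time_s: 4.77
ee_pos: [490.8, 16.4, -37.1]
ee_rot: [-179.7, 0.0, 96.8]
force: [-0.3, 0.3, 0.3]
gripper_width: 0.6
```

```bash
python3 -c "
from h import *
go(485,15,2.5,97)
im=env.grab_frame('scene');import cv2
c=im[170:235,265:345,::-1]
c=cv2.convertScaleAbs(c,alpha=1.6,beta=20)
cv2.imwrite('pics/s6.png',cv2.resize(c,None,fx=9,fy=9,interpolation=cv2.INTER_CUBIC))"
```

```text
t 4.77 pos [490.8  16.4 -37.1] [-179.7    0.    96.8] F [-0.3  0.3  0.3] w 0.6 -> row [-0.0015 -0.0118 -0.0011] -0.005
```

View pics/s6.png

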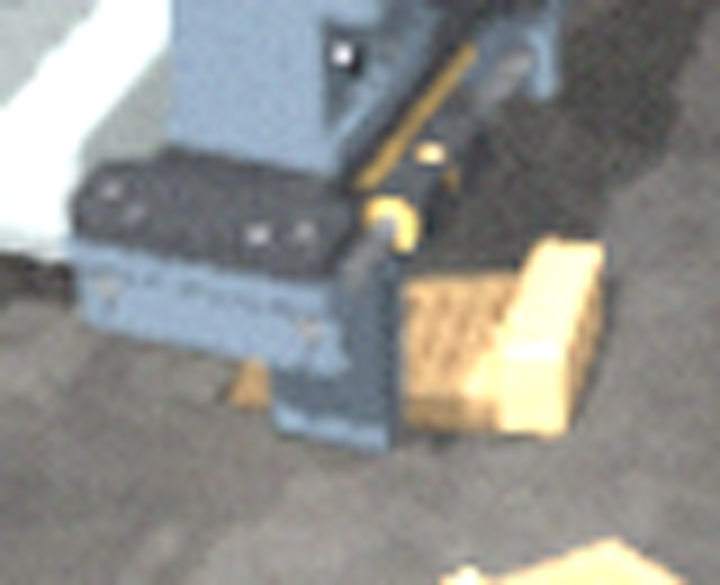

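Emit:
arm_command([
  [1,0,-0.03,0,0],
  [1,0,-0.03,-0.05,0],
  [0.72,0,-0.03,-0.12,0],
  [0.72,-0.08,-0.03,-0.14,0],
  [0.72,-0.16,0.03,-0.14,0],
  [0.72,-0.24,0.08,-0.14,0],
  [0.72,-0.27,0.1,-0.14,0],
  [0.72,-0.27,0.1,-0.14,0],
])

```text
time_s: 5.48
ee_pos: [561.6, -116.4, 33.4]
ee_rot: [179.9, 0.3, 96.6]
force: [0.3, -0.5, 0.2]
gripper_width: 25.1
```

```bash
python3 -c "
from h import *
go(540,-90,60,97)
import cv2
im=env.grab_frame('scene')
cv2.imwrite('pics/s7.png',cv2.resize(im[130:250,195:355,::-1],None,fx=5,fy=5,interpolation=cv2.INTER_CUBIC))
im=env.grab_frame('top')
cv2.imwrite('pics/t7.png',cv2.resize(im[130:250,190:350,::-1],None,fx=5,fy=5,interpolation=cv2.INTER_CUBIC))"
```

```text
t 5.48 pos [ 561.6 -116.4   33.4] [179.9   0.3  96.6] F [ 0.3 -0.5  0.2] w 25.1 -> row [ 0.0576 -0.0368  0.0244] -0.009
```

View pics/s7.png

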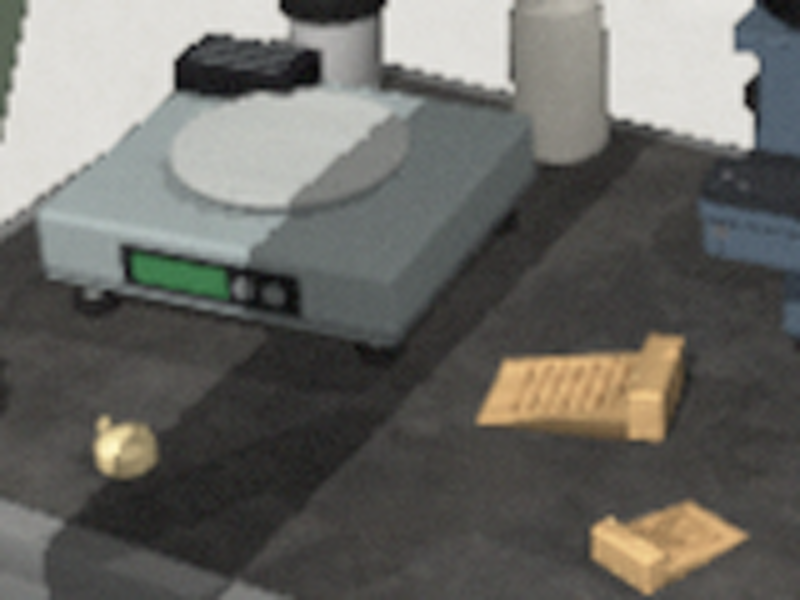

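View pics/t7.png

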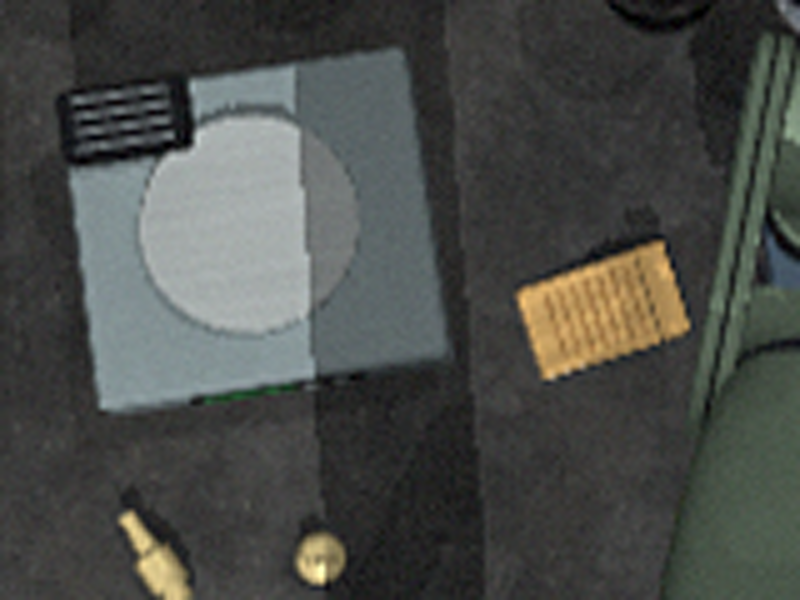

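```bash
python3 - <<'E'
from h import *
T=(190,130);S=(195,130)
sc=[("top",(-100,110,70),uv((102,404),T)),("top",(-100,-110,70),uv((448,360),T)),("top",(100,-110,70),uv((403,48),T)),
("scene",(-100,-110,70),uv((393,277),S)),("scene",(100,-110,70),uv((531,118),S)),("scene",(-100,110,70),uv((42,213),S))]
w=[("top",(50,30,2),uv((545,380),T)),("top",(50,-30,2),uv((517,292),T)),("top",(-50,-30,30),uv((663,240),T)),("top",(-50,30,30),uv((690,328),T)),
("scene",(50,-30,2),uv((505,360),S)),("scene",(50,30,0),uv((478,425),S)),("scene",(-50,-30,30),uv((685,335),S)),("scene",(-50,30,30),uv((665,395),S)),("scene",(-50,30,0),uv((660,442),S))]
def xf(x,l): c,s=np.cos(x[2]),np.sin(x[2]); return np.array([x[0]+c*l[0]-s*l[1],x[1]+s*l[0]+c*l[1]])
for k in (None,"top","scene"):
    a=fit([o for o in sc if k in(None,o[0])],(585,230,.13))[0]
    b,r=fit([o for o in w if k in(None,o[0])],(530,17,1.7))
    f=xf(a,(-80,-90)); d=f-b[:2]; c,s=np.cos(b[2]),np.sin(b[2])
    print(k,a.round(2),b[:2].round(1),np.degrees(b[2]).round(1),"foot",f.round(1),"in wedge frame",(c*d[0]+s*d[1]).round(1),(-s*d[0]+c*d[1]).round(1),"heel",xf(b,(-50,0)).round(1))
    if k is None: print(r.tolist()); P0=xf(b,(30,30)); n=np.array([s,-c]); print("finger corner past side:",(np.array([502.2,34])-xf(b,(0,30)))@n)
E
```

```text
None [5.8544e+02 2.3035e+02 1.3000e-01] [535.7  15.1] 106.9 foot [518.  130.6] in wedge frame 115.6 -16.6 heel [550.2 -32.7]
[[-0.7, -0.6], [-0.8, -0.4], [-0.8, -0.7], [-0.3, -0.7], [0.2, 0.9], [0.1, 0.7], [0.0, 0.8], [-0.2, 1.1], [0.8, 1.3]]
finger corner past side: 3.4080972039204003
top [5.8454e+02 2.2943e+02 1.2000e-01] [533.8  13.1] 106.5 foot [516.3 130.2] in wedge frame 117.3 -16.6 heel [548.  -34.9]
scene [5.8851e+02 2.3325e+02 1.5000e-01] [539.5  17.9] 107.1 foot [522.4 132.6] in wedge frame 114.7 -17.3 heel [554.2 -29.9]
```

```bash
python3 -c "
from h import *
go(563,-68,8,107)"
```

```text
t 5.58 pos [ 556.4 -112.3   32.4] [-179.7    0.    96.7] F [-0.4  0.6  0.3] w 25.6 -> row [0.0866 0.0242 0.1266] -0.229
```

Emit:
arm_command([
  [0.72,0.03,0.024,0.03,-0.1],
  [0.72,0.06,0.024,0.06,-0.229],
  [0.72,0.087,0.024,0.1,-0.229],
  [0.72,0.087,0.024,0.12,-0.229],
  [0.72,0.087,0.024,0.127,-0.229],
  [0.72,0.087,0.024,0.127,-0.229],
])

```text
time_s: 6.08
ee_pos: [561.8, -67.5, -31.8]
ee_rot: [-179.6, -0.1, 107.0]
force: [0.2, 0.3, 0.4]
gripper_width: 25.9
```

```bash
python3 -c "
from h import *
go(558,-53,8,107)
import cv2
im=env.grab_frame('scene')
cv2.imwrite('pics/s8.png',cv2.resize(im[130:250,225:385,::-1],None,fx=5,fy=5,interpolation=cv2.INTER_CUBIC))"
```

```text
t 6.08 pos [561.8 -67.5 -31.8] [-1.796e+02 -1.000e-01  1.070e+02] F [0.2 0.3 0.4] w 25.9 -> row [ 0.0299  0.0013 -0.0016] 0.001
```

View pics/s8.png

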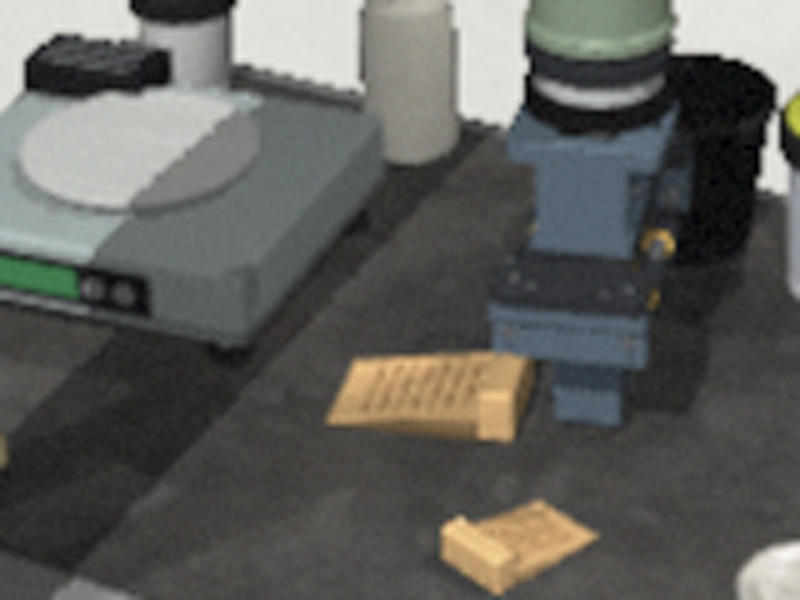

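Emit:
arm_command([
  [0.72,0.012,0,0,0],
  [0.72,0.022,0,0,0],
  [0.72,0.032,0,0,0],
  [0.72,0.042,0,0,0.02],
  [0.72,0.052,0,0,0.04],
  [0.72,0.062,-0.001,0,0.06],
  [0.72,0.072,-0.001,0,0.08],
  [0.72,0.082,-0.001,0,0.1],
])

```text
time_s: 6.8
ee_pos: [550.4, -28.6, -30.7]
ee_rot: [-179.7, 0.0, 102.4]
force: [0.1, -1.3, 2.9]
gripper_width: 25.7
```

```bash
python3 -c "
from h import *
go(538,2,8,98)
import cv2
im=env.grab_frame('scene')
cv2.imwrite('pics/s9.png',cv2.resize(im[130:250,195:355,::-1],None,fx=5,fy=5,interpolation=cv2.INTER_CUBIC))"
```

```text
t 6.8 pos [550.4 -28.6 -30.7] [-179.7    0.   102.4] F [ 0.1 -1.3  2.9] w 25.7 -> row [ 0.0651 -0.011   0.0006] 0.098
```

View pics/s9.png

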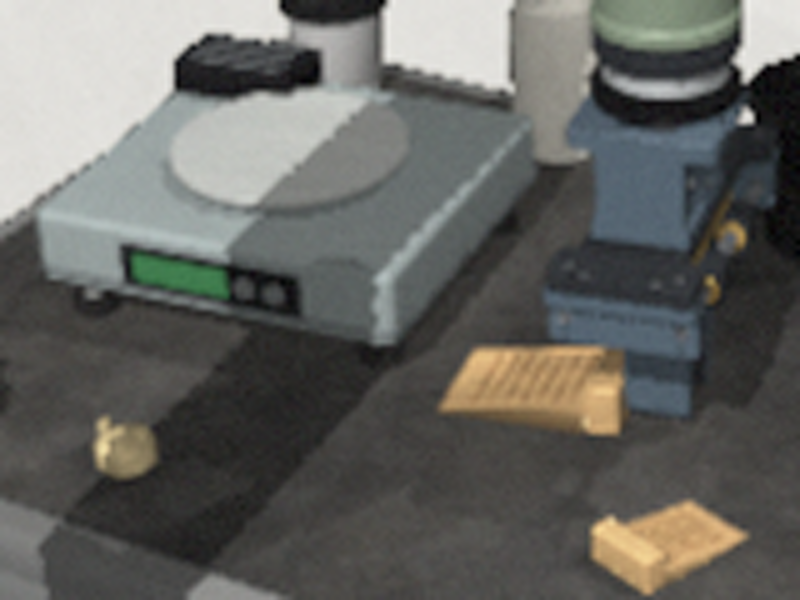

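Emit:
arm_command([
  [0.72,0.011,-0.001,0,0.02],
  [0.72,0.021,-0.003,0,0.04],
  [0.72,0.031,-0.005,0,0.06],
  [0.72,0.041,-0.007,0,0.08],
  [0.72,0.051,-0.009,0,0.098],
  [0.72,0.061,-0.011,0,0.098],
  [0.72,0.065,-0.011,0,0.098],
])

```text
time_s: 7.43
ee_pos: [536.9, 3.6, -30.9]
ee_rot: [-179.6, -0.0, 98.0]
force: [0.4, -1.5, -0.3]
gripper_width: 25.4
```

```bash
python3 -c "
from h import *
go(538,2,8,98)
import cv2
im=env.grab_frame('scene')
cv2.imwrite('pics/s10.png',cv2.resize(im[160:230,240:335,::-1],None,fx=8,fy=8,interpolation=cv2.INTER_CUBIC))
im=env.grab_frame('top')
cv2.imwrite('pics/t10.png',cv2.resize(im[130:230,190:350,::-1],None,fx=5,fy=5,interpolation=cv2.INTER_CUBIC))"
```

```text
t 7.43 pos [536.9   3.6 -30.9] [-179.6   -0.    98. ] F [ 0.4 -1.5 -0.3] w 25.4 -> row [-0.0035  0.0018  0.0001] 0.0
```

View pics/s10.png

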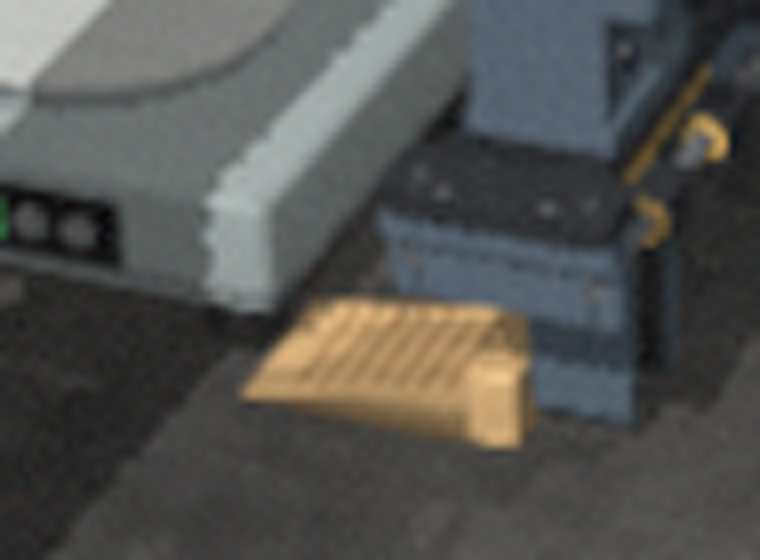

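View pics/t10.png

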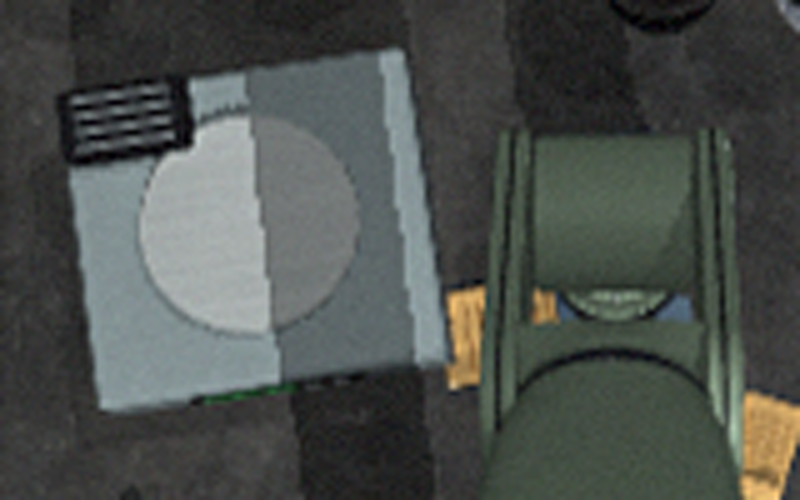

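```bash
python3 - <<'E'
from h import *
def back(n,px,z):
    p=P[n];d=p["R"].T@np.linalg.solve(p["camera_matrix"],np.array([*px,1]));C=-p["R"].T@p["t"];k=(z-C[2])/d[2];return C+k*d
A=back("top",uv((450,388),(190,130)),2)[:2]
u8=lambda c:(np.array(c)+.5)/8-.5+np.array([240,160])
B=back("scene",u8((243,398)),1)[:2]; H=back("scene",u8((523,447)),0)[:2]
print(A,B,H)
th=np.radians(98);c,s=np.cos(th),np.sin(th)
for nm,K,f in(("top",A,(516.3,130.2)),("scene",B,(522.4,132.6))):
    d=np.array(f)-K; print(nm,"foot from thin left corner: fwd",c*d[0]+s*d[1],"lat",-s*d[0]+c*d[1])
d=B-H;print(np.degrees(np.arctan2(d[1],d[0])),np.hypot(*d))
E
```

```text
[486.5346815  113.64334684] [490.2679457  117.21767529] [509.77289093  19.6146879 ]
top foot from thin left corner: fwd 12.252993267891902 lat -31.779885227896678
scene foot from thin left corner: fwd 10.760707344417916 lat -33.96015318285436
101.30109727475156 99.53283897981929
```

Emit:
arm_command([
  [0.72,0.006,0,0,0],
  [0.72,0.012,0,0,0],
  [0.72,0.018,0,0,0],
  [0.72,0.022,0,0,0],
  [0.72,0.022,0,0,0],
])

```text
time_s: 7.95
ee_pos: [535.4, 15.0, -31.0]
ee_rot: [-179.6, -0.1, 98.0]
force: [0.3, 0.4, -0.5]
gripper_width: 25.7
```

Emit:
arm_command([
  [0.72,0.003,0,0,0],
  [0.72,0.006,0,0,0],
  [0.72,0.006,0,0,0],
])

```text
time_s: 8.2
ee_pos: [534.9, 18.2, -31.0]
ee_rot: [-179.6, -0.1, 98.0]
force: [0.4, 0.5, -0.3]
gripper_width: 26.0
```

Emit:
arm_command([
  [0.72,0.003,0,0,0],
  [0.72,0.006,0,0,0],
  [0.72,0.006,0,0,0],
])

```text
time_s: 8.45
ee_pos: [534.4, 21.4, -31.0]
ee_rot: [-179.6, -0.1, 98.0]
force: [0.6, -1.1, 0.4]
gripper_width: 25.4
```

Emit:
arm_command([
  [0.72,0.002,0,0,0],
  [0.72,0.004,0,0,0],
  [0.72,0.004,0,0,0],
])

```text
time_s: 8.7
ee_pos: [534.1, 23.5, -31.0]
ee_rot: [-179.6, -0.1, 98.0]
force: [0.9, -1.3, 0.2]
gripper_width: 25.4
```

Emit:
arm_command([
  [0.72,0.002,0,0,0],
  [0.72,0.004,0,0,0],
  [0.72,0.004,0,0,0],
])

```text
time_s: 8.95
ee_pos: [534.1, 24.6, -31.0]
ee_rot: [-179.6, 0.0, 98.1]
force: [0.9, -4.7, 0.4]
gripper_width: 26.0
```

Emit:
arm_command([
  [0.72,0.002,0,0,0],
  [0.72,0.004,0,0,0],
  [0.72,0.004,0,0,0],
])

```text
time_s: 9.2
ee_pos: [534.3, 25.0, -30.9]
ee_rot: [-179.7, 0.2, 98.2]
force: [1.4, -9.3, 0.1]
gripper_width: 25.6
```

```bash
python3 -c "
from h import *
go(538,2,8,98)
import cv2
im=env.grab_frame('scene')
cv2.imwrite('pics/s11.png',cv2.resize(im[150:230,230:330,::-1],None,fx=7,fy=7,interpolation=cv2.INTER_CUBIC))
cv2.imwrite('pics/s11raw.png',im[:,:,::-1])
im=env.grab_frame('top')
cv2.imwrite('pics/t11.png',cv2.resize(im[130:230,190:350,::-1],None,fx=5,fy=5,interpolation=cv2.INTER_CUBIC));go(538,2,8,98)"
```

```text
t 9.2 pos [534.3  25.  -30.9] [-179.7    0.2   98.2] F [ 1.4 -9.3  0.1] w 25.6 -> row [-0.0467  0.0008  0.0003] 0.004
t 9.3 pos [534.3  25.  -30.9] [-179.7    0.2   98.2] F [ 1.6 -7.9 -0.3] w 25.3 -> row [-0.0466  0.0008  0.0003] 0.004
```

View pics/s11.png

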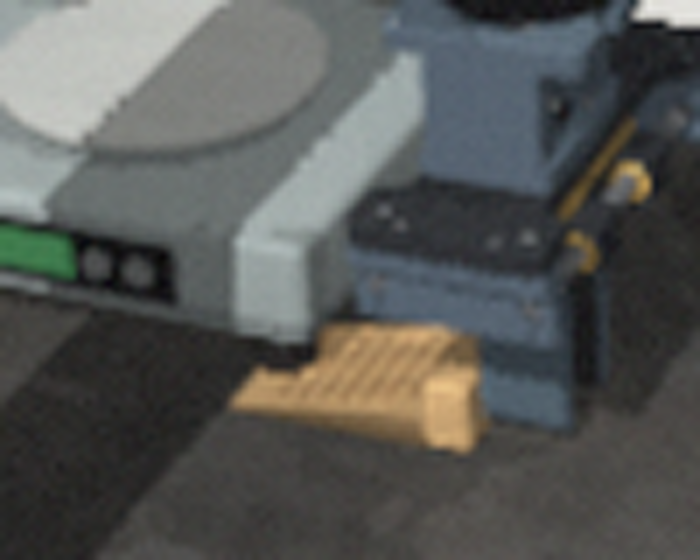

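View pics/t11.png

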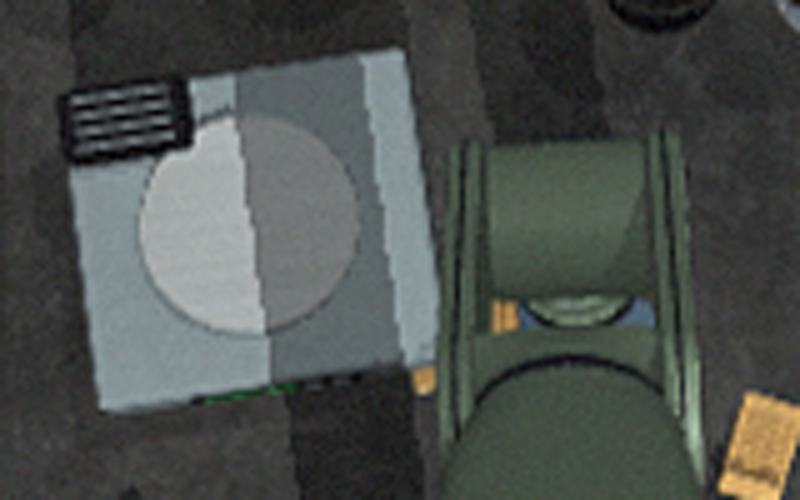

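The scale has not moved (top-view corners unchanged), the foot rests on the ramp, and the push has settled at about 8 N, so the wedge is snug. I'll back the fingers off and go up.

Emit:
arm_command([
  [0.72,-0.006,0,0,0],
  [0.72,-0.03,0,0,0],
  [0.72,-0.07,0,-0.03,0],
  [0.72,-0.08,0,-0.1,0],
  [1,-0.08,0,-0.18,0],
  [1,-0.08,0,-0.25,0],
  [1,-0.08,0,-0.25,0],
])

```text
time_s: 9.88
ee_pos: [545.8, -14.8, 101.3]
ee_rot: [179.5, 0.3, 98.1]
force: [0.6, -0.1, 0.7]
gripper_width: 8.1
```

```bash
python3 -c "
from h import *
go(519.5,131.5,110,98)
import cv2
im=env.grab_frame('scene')
cv2.imwrite('pics/s12.png',cv2.resize(im[150:230,230:330,::-1],None,fx=7,fy=7,interpolation=cv2.INTER_CUBIC))"
```

```text
t 9.88 pos [545.8 -14.8 101.3] [179.5   0.3  98.1] F [ 0.6 -0.1  0.7] w 8.1 -> row [ 0.2973 -0.0112  0.0591] 0.003
```

View pics/s12.png

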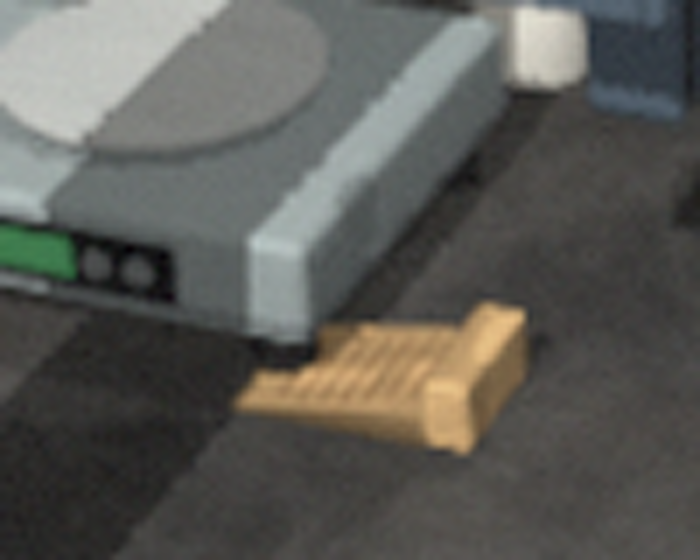

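Emit:
arm_command([
  [1,0.06,-0.002,0.02,0],
  [1,0.13,-0.005,0.04,0],
  [1,0.2,-0.01,0.055,0],
  [1,0.26,-0.011,0.059,0],
  [1,0.297,-0.011,0.059,0],
  [1,0.297,-0.011,0.059,0],
  [1,0.297,-0.011,0.059,0],
])

```text
time_s: 10.52
ee_pos: [516.2, 131.8, 66.7]
ee_rot: [180.0, 0.2, 98.3]
force: [0.1, -0.4, 0.1]
gripper_width: 0.2
```

```bash
python3 -c "
from h import *
go(519.5,131.5,76,98)
import cv2
im=env.grab_frame('scene')
cv2.imwrite('pics/s13.png',cv2.resize(im[140:220,220:320,::-1],None,fx=7,fy=7,interpolation=cv2.INTER_CUBIC))"
```

```text
t 10.52 pos [516.2 131.8  66.7] [180.    0.2  98.3] F [ 0.1 -0.4  0.1] w 0.2 -> row [-0.0013  0.0065  0.0593] 0.006
```

View pics/s13.png

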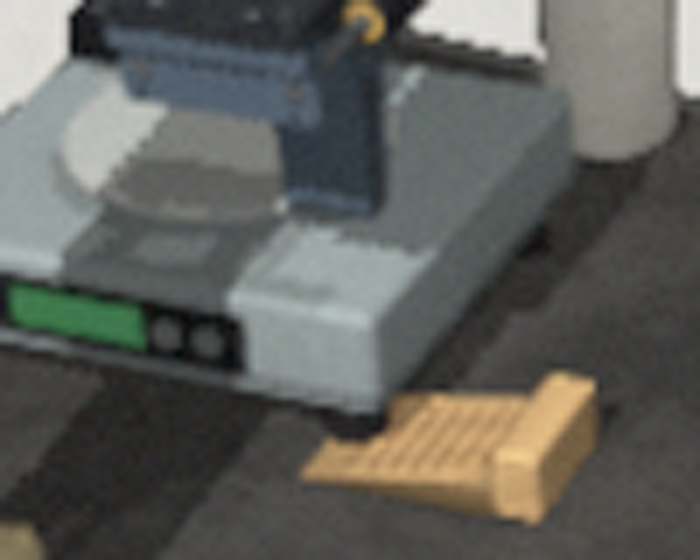

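Emit:
arm_command([
  [1,-0.001,0.006,0.02,0],
  [1,-0.001,0.006,0.04,0],
  [1,-0.001,0.006,0.058,0],
  [1,-0.001,0.006,0.058,0],
])

```text
time_s: 10.9
ee_pos: [517.7, 129.6, 35.2]
ee_rot: [-179.7, 0.3, 98.1]
force: [-0.6, 0.4, -1.1]
gripper_width: 0.5
```

Emit:
arm_command([
  [1,0,0,0.004,0],
  [1,0,0,0.006,0],
  [1,0,0,0.006,0],
])

```text
time_s: 11.15
ee_pos: [517.6, 129.3, 31.9]
ee_rot: [-179.7, 0.3, 98.1]
force: [-0.1, -0.5, 0.6]
gripper_width: 0.7
```

```bash
python3 -c "
from h import *
go(519.5,131.5,70,98)
import cv2
im=env.grab_frame('scene')
cv2.imwrite('pics/s14.png',cv2.resize(im[140:220,220:320,::-1],None,fx=7,fy=7,interpolation=cv2.INTER_CUBIC))"
```

```text
t 11.15 pos [517.6 129.3  31.9] [-179.7    0.3   98.1] F [-0.1 -0.5  0.6] w 0.7 -> row [0.0038 0.0045 0.0018] 0.002
```

View pics/s14.png

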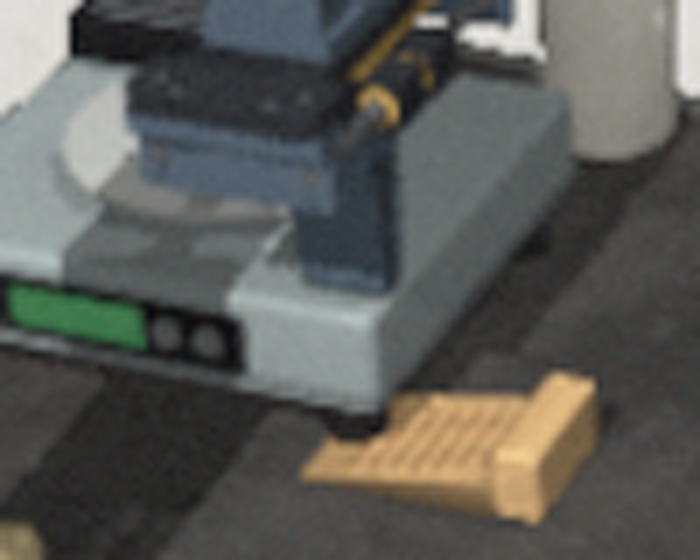

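```bash
python3 - <<'E'
from h import *
def back(n,px,z):
    p=P[n];d=p["R"].T@np.linalg.solve(p["camera_matrix"],np.array([*px,1]));C=-p["R"].T@p["t"];k=(z-C[2])/d[2];return (C+k*d)[:2]
u7=lambda c:(np.array(c)+.5)/7-.5+np.array([220,140])
a=back("scene",u7((303,280)),71);b=back("scene",u7((388,291)),71)
FR=back("scene",u7((376,322)),70);FL=back("scene",uv((42,213),(195,130)),70)
print("finger near corners",a,b,"FR",FR,FL)
# expected from reading
s=env.state();from scipy.spatial.transform import Rotation as Ro
R=Ro.from_euler('xyz',s['ee_rot'],degrees=True).as_matrix()
for l in[(16,-13.5,0),(-16,-13.5,0)]:print((s['ee_pos']+R@np.array(l)).round(1))
fy=(FL-FR)/np.linalg.norm(FL-FR); fx=np.array([fy[1],-fy[0]])
for p in((a+b)/2,): d=p-FR; print("near edge mid from FR corner: inward x",d@fx,"y",d@fy)
E
```

```text
finger near corners [516.37745012 151.42187371] [524.33913079 117.81556349] FR [504.34764946 110.34226107] [475.35343707 323.10337471]
[502.2 143.4  32.2]
[506.7 111.7  32.4]
near edge mid from FR corner: inward x 19.142010462360076 y 21.892246360512182
```

Emit:
arm_command([
  [1,0,-0.006,0,0],
  [1,0,-0.006,0.002,0],
  [1,0,-0.006,0.003,0],
  [1,0,-0.006,0.003,0],
])

```text
time_s: 11.53
ee_pos: [514.7, 129.1, 31.0]
ee_rot: [-179.7, 0.3, 98.1]
force: [-0.8, 0.3, 2.0]
gripper_width: 0.3
```

Emit:
arm_command([
  [1,0,0,0.002,0],
  [1,0,0,0.002,0],
])

```text
time_s: 11.7
ee_pos: [514.8, 129.1, 31.0]
ee_rot: [-179.8, 0.3, 98.1]
force: [-1.9, -1.2, 7.1]
gripper_width: 0.3
```

Emit:
arm_command([
  [1,0,0,0.003,0],
  [1,0,0,0.003,0],
])

```text
time_s: 11.87
ee_pos: [514.8, 129.1, 31.0]
ee_rot: [-179.8, 0.3, 98.1]
force: [-4.3, -1.4, 9.9]
gripper_width: 0.7
```

Emit:
arm_command([
  [1,0,-0.001,0.004,0],
  [1,0,-0.001,0.004,0],
  [1,0,-0.001,0.004,0],
])

```text
time_s: 12.12
ee_pos: [514.9, 129.0, 30.9]
ee_rot: [-179.9, 0.3, 98.1]
force: [-2.5, -1.4, 12.0]
gripper_width: 0.2
```

```bash
python3 -c "
from h import *
import cv2
go(519.5,131.5,70,98)
im=env.grab_frame('scene')
cv2.imwrite('pics/s15.png',cv2.resize(im[130:230,195:355,::-1],None,fx=5,fy=5,interpolation=cv2.INTER_CUBIC))
im=env.grab_frame('top')
cv2.imwrite('pics/t15.png',cv2.resize(im[130:230,190:350,::-1],None,fx=5,fy=5,interpolation=cv2.INTER_CUBIC))
for i in range(4): env.grab_frame('top'); go(519.5,131.5,70,98)
"
```

```text
t 12.12 pos [514.9 129.   30.9] [-179.9    0.3   98.1] F [-2.5 -1.4 12. ] w 0.2 -> row [ 0.0036  0.0099 -0.0002] 0.003
t 12.27 pos [514.9 129.1  30.9] [-179.9    0.3   98.1] F [-3.3 -0.8 12.9] w 0.4 -> row [ 0.0035  0.0099 -0.0002] 0.003
t 12.32 pos [514.8 129.1  30.9] [-179.9    0.3   98.1] F [-3.5 -0.7 12. ] w 0.7 -> row [ 0.0035  0.0099 -0.0002] 0.003
t 12.37 pos [514.8 129.1  30.9] [-179.9    0.3   98.1] F [-3.1 -1.4 12.9] w 0.5 -> row [ 0.0035  0.0099 -0.0002] 0.003
t 12.42 pos [514.9 129.1  30.9] [-179.9    0.3   98.1] F [-2.6 -2.1 12.1] w 0.6 -> row [ 0.0035  0.0099 -0.0002] 0.003
```

View pics/s15.png

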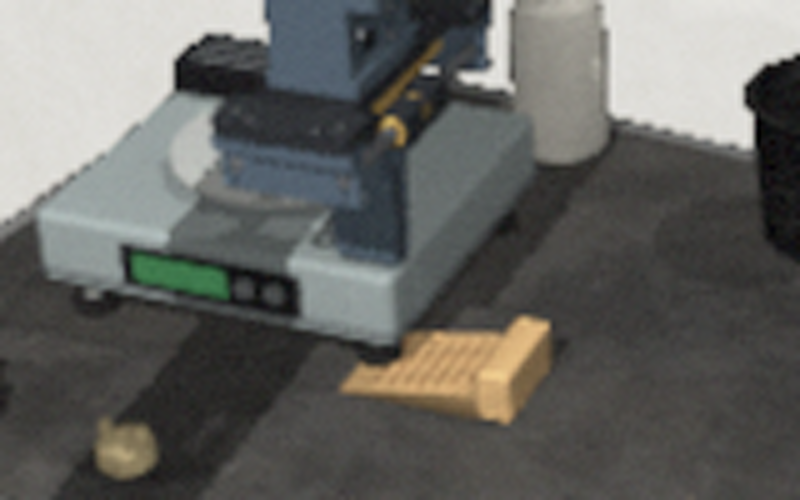

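View pics/t15.png

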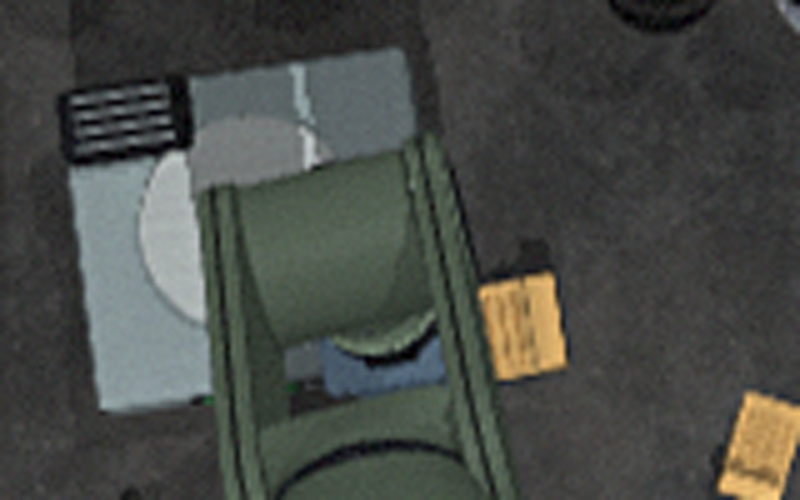

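```bash
python3 -c "
from h import *
print(env.job_done()); go(519.5,131.5,70,98)"
```

```text
the job is handed in; nothing more can be done
None
the job is handed in; nothing more can be done
```

The larger wedge is under the front right foot, thin end first, and I handed the job in at about 12.4 s while still pressing on that corner. I straightened the wedge with a side nudge near its tip, then pushed it by the heel face. The push rose from about 1 N to 9 N and settled at about 8 N, the top of your snug range. I then drew the fingers back clear of the wedge.

**Last checks:**
- **Press test:** the corner held steady at 12–13 N for the last 0.3 s and sank only about 0.1 mm. The top read 70 mm, so the scale stands level.
- **Scale and bystanders:** in the views taken while pressing, the visible scale corners are unchanged, and the air cap and small wedge have not moved.

**What disagreed:**
- **Height reading:** the TCP height read 39 mm too low. I found this from the pictures and confirmed it with one 20 N touch on the bare table.
- **Camera and finger positions:** the two cameras differed by about 6 mm on absolute position, and the fingertips appeared up to about 10 mm off the reading in the scene view. I placed the press point relative to the scale, so it may be a few mm off the exact corner point.
- **Sideways force:** about 3 N sideways remained during the press, with no visible effect on the scale.

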